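# Slide the bedside lamp into its charging dock

## Robot

A 6-joint arm with a two-finger parallel gripper is mounted at the origin on the work surface. World frame = base frame: x ahead of the robot, y to its left, z up, the work surface at z = 0. Lengths are in mm, angles in rad, forces in N, time in s.
With the tool pointing down it reaches from about 400 to 825 mm from the base axis. Payload 7 kg.
Tool frame: the origin (TCP) lies midway between the tips of the shut fingers; the grasp point (between the pads) lies 19 mm behind it; z points along the fingers, y is the line along which they close (so a half turn about z gives the same grasp; the last joint's range is limited). The gripper opens to 88 mm and grips with 3 to 60 N. Pads are 19 mm wide; open, the fingers measure 130 mm over their backs; the gripper's body (78 mm by 193 mm) begins 47 mm behind the grasp point.
Start: joints at [1.634, 0.359, 0.012, 0, -1.224, -0.288], TCP at [150.476, 657.991, 226.561] pointing down, gripper open.
Joint ranges: [-3.07, 3.07], [-1.43, 2.12], [-1.02, 1.25], [-3.03, 1.67], [-3.05, -0], [-3.03, 3.03]. Speed limits (rad/s): [2.39, 2.39, 3.01, 3.14, 3.14, 3.14].

## Interface

Orientations are given as a unit quaternion [w, x, y, z].
In Python, from rig import env gives the robot as it stands.
- The arm moves only by the tool apply_moves, never from a script. Its argument "commands" is a list of rows, each a list of 3 entries, a list of its own where there are three numbers: the turn, a rotation vector about the tool's x, y, z in degrees, then the shift along the tool's x, y, z in m, then the opening, from 0 (shut) to 1 (fully open). In form: [[[ax, ay, az], [dx, dy, dz], jaw], ...]. A call has 1 to 12 rows; each row is the pose to reach, as a shift and turn from the pose commanded when the call began, along the tool's axes at that moment; what a row does not reach only later rows make up. A row lasts 1/8 s, in which the tool goes at most 62.5 mm and 10.7 degrees, less where a joint would pass 70% of its speed; a pose out of reach is approached as far as the arm can. A call with a gripper value outside its range is refused whole. The fingers move at their own pace and stop on an object; "squeeze" is the grip in N (left out, the last holds). Time passes only in rows, so rows that repeat a pose let the fingers close. It gives the time, the measured TCP pose, the force, the opening and the grip force at its end, in the units of the state.
- env.observe(): the state, without advancing time (a new reading comes with each control period).
- env.camera(name): name is "scene" or "top"; returns the picture (420x560x3 uint8, red, green, blue); there is no depth.
- env.calibration(name): a dict with "camera_matrix" (3x3 intrinsics, pixels), "world_from_camera" (4x4, takes a point from camera to world coordinates). Camera axes: x right, y up, looking along -z (the intrinsics and any distortion apply to the point x, -y, -z); pixel columns grow to the right and rows downward; lengths in mm; the calibration is good to about 2 mm. A picture is of the moment at which its call begins. calibration takes no time and is no camera call.
- env.job_done(): hands the job in; it is judged then, once.
Trained networks look in the newest picture that a camera, given by its name, has taken for a name from the list of things; names that differ only in an ending like _2 or _b are one class to them, and where a whole thing is asked for, a point or a joint stands for the part that bears it (a point fixed in the world has none). Each returns a list of dicts, best first, with "confidence" (0 to 1); they miss things now and then, are a little off and sometimes report something else, mostly with a low value. They report only what shows in the picture. A call takes as long as a camera call.
- env.outline_of(camera, query): "mask" (420x560 bool, what is visible of it) and "at" ([column, row] in pixels, amid what is visible of it).
- env.landmark_of(camera, query): "at" ([column, row] in pixels: a listed point, or the origin of a listed thing).
The state is a dict: "time_s": time; "q": joint angles; "qvel": joint speeds; "joint_torque": joint torques, N m; "position": TCP position; "tool_rot": TCP orientation; "force": force on the tool from outside, world axes, zero at the start; "ft_torque": the same for the moment, N m; "gripper_width": finger opening in mm; "grasp_force": force on a finger pad.
Only numpy, scipy, OpenCV 4.12 (cv2) and the standard library are available. Lean on these libraries where they do the work, as an engineer would, in place of code of your own. Each camera call takes 0.05 s, during which the arm holds its last target. There are 200 camera calls.

## Task

Push the slim bedside lamp across the tabletop, through the open mouth of its low black charging dock, until its foot rests against the dock's back wall. Push it low down so that it slides along standing upright: do not lift it, tip it or touch its white shade, and leave everything else on the table where it is.

Things in the scene. Friction and masses are not known exactly. Their poses are not given: they have to be found in the camera images.
- lamp: Slim rechargeable bedside lamp, loose, 226 tall (all sizes in mm). Aluminium foot with a brass band: upright cylinder 56 dia, 45 tall; above it a brass stem 14 dia up to 150, then the shade. About 0.35 kg (varies by up to 40%). Origin at the centre of its underside, z up. Pushed lower than 35 above the table it slides; pushed higher than about 60 it tips.
- lamp_shade: The lamp's white shade, 48 mm dia, fixed on the stem, spanning heights 150 to 226 above the lamp's underside. Origin at its lower end, on the lamp's axis. Not to be touched.
- dock: Low black charging dock, fixed; place and angle vary. A U-shaped fence open on top, without a floor (the lamp slides in on the table itself). Two side walls 8 mm thick, 30 high, 76 apart (inside), start at the mouth 28 before the origin and end at the back wall, whose inner face is 28 beyond it; a black housing 44 high stands behind, to 80 beyond.
- dock_seat (a point): The dock's origin, at table height: where the lamp's axis is when its foot touches the back wall mid-way between the side walls. x points from the open mouth towards the back wall, y across, z up.
- pill_bottle: Small amber medicine jar with white cap, 44 dia x 75 tall (mm); bystander, to be left alone. Origin at the centre of its underside.
- mug: Blue ceramic mug, 76 dia x 85 tall, with side handle (mm); bystander, to be left alone. Origin at the centre of its underside.
- cream_jar: Low white cream jar with copper lid, 56 dia x 45 tall (mm); bystander, to be left alone. Origin at the centre of its underside.
- glass: Clear drinking glass, 68 dia x 100 tall (mm); bystander, to be left alone. Origin at the centre of its underside.
- book: Orange hardback lying flat, 130 x 197 x 27 (mm); bystander, to be left alone. Origin at the centre of its underside.
- alarm_clock: White desk clock with dark display, 45 x 100 x 76 tall (mm); bystander, to be left alone. Origin at the centre of its underside.
- glasses_case: Blue spectacle case, 65 x 155 x 38 tall (mm); bystander, to be left alone. Origin at the centre of its underside.

How it is judged (in metres and radians):
At the end, for the whole second after the job is handed in: The lamp stands upright (within 3 degrees) and at rest on the table inside the dock, its foot within 6 mm of the back wall and between the side walls (x of lamp in the frame of dock_seat between -0.006 and 0.006 m and y of lamp in the frame of dock_seat between -0.014 and 0.014 m and angle between lamp's own z axis and vertical below 0.05 rad and height (world z) of lamp below 0.004 m and linear speed of lamp below 0.02 m/s); the robot touches nothing.
It fails at once if the lamp is tipped by more than about 14 degrees (angle between lamp's own z axis and vertical above 0.25 rad).
It fails at once if the lamp is lifted off the table by more than 10 mm (height (world z) of lamp above 0.01 m).
It fails at once if the robot touches the lamp's shade (contact force between any of the arm, the fingers and lamp_shade above 0.3 N).
It fails at once if a bystander is moved by more than 20 mm or tipped (distance of any of pill_bottle, mug, cream_jar, glass, book, alarm_clock, glasses_case from where it was at the start of the episode above 0.02 m or angle between any of pill_bottle, mug, cream_jar, glass, book, alarm_clock, glasses_case's own z axis and vertical above 0.3 rad).
It also fails if it takes over 58 s, if anything falls off the work surface, if the arm or the gripper's body presses on something with over 40 N, if the wrist force passes 120 N, or if a joint passes its speed limit or range.

## Working session

There is one attempt and no reset: what is moved stays moved. The work goes in short steps, Python scripts to look and compute and a tool call to move; the robot and the scene stay as the last step left them, time stands still between calls to the robot, and variables do not carry over. Pictures are saved under pics/ and viewed, at most 10 in all, crops included, and the job is handed in when it is done.

Besides the shell and the picture viewer there is one more tool, called after ">>>" by a JSON object that holds its "op" and its "data". apply_moves: Moves the arm, as the interface text tells. Its arguments: {"type":"object","properties":{"commands":{"type":"array"},"squeeze":{"type":"number"}},"required":["commands"]}

```bash
mkdir -p pics
cat > h.py <<'E'
import numpy as np, cv2
from rig import env
def ray(cam,px):
    c=env.calibration(cam);K=np.array(c["camera_matrix"]);T=np.array(c["world_from_camera"])
    d=np.linalg.inv(K)@[px[0],px[1],1]; d=T[:3,:3]@[d[0],-d[1],-d[2]]
    return T[:3,3],d
def onz(cam,px,z=0):
    o,d=ray(cam,px); return (o+d*(z-o[2])/d[2]).round(1)
def proj(cam,p):
    c=env.calibration(cam);K=np.array(c["camera_matrix"]);T=np.array(c["world_from_camera"])
    q=T[:3,:3].T@(np.array(p,float)-T[:3,3]); u=K@[q[0],-q[1],-q[2]]; return u[:2]/u[2]
def tri(p1,p2):
    (a,d),(b,e)=ray("top",p1),ray("scene",p2)
    s=np.linalg.lstsq(np.c_[d,-e],b-a,rcond=None)[0]; return ((a+s[0]*d+b+s[1]*e)/2).round(1)
E
python3 - <<'E'
from h import *
im=[env.camera(c) for c in("top","scene")]
for c,i in zip(("top","scene"),im): cv2.imwrite(f"pics/{c}0.png",i[:,:,::-1]); print(c,np.array(env.calibration(c)["world_from_camera"])[:3,3])
for n in "lamp dock_seat pill_bottle mug cream_jar glass book alarm_clock glasses_case".split():
    for c in("top","scene"):
        for r in env.landmark_of(c,n)[:2]: print(n,c,round(r["confidence"],2),np.round(r["at"]),onz(c,r["at"])[:2])
s=env.observe();print(s["time_s"],s["position"],s["tool_rot"])
E
```

```text
top [ 414.43538636   55.45394674 1359.03808686]
scene [1384.16890543  428.79090419 1080.98302666]
lamp top 0.73 [230. 245.] [484.8 187.9]
lamp scene 0.6 [316. 226.] [474.1 184.5]
dock_seat top 0.76 [351. 230.] [ 533.5 -169.6]
dock_seat top 0.73 [143. 286.] [363.3 438. ]
dock_seat scene 0.86 [219. 204.] [ 535.5 -184. ]
pill_bottle top 0.82 [232. 150.] [772.9 188.9]
pill_bottle scene 0.57 [287. 283.] [739.2 189.9]
mug top 0.91 [332. 156.] [ 757.8 -113. ]
mug top 0.43 [230. 154.] [757.7 194.3]
mug scene 0.63 [160. 179.] [ 523.9 -465.5]
cream_jar top 0.64 [283. 157.] [751.5  33.8]
cream_jar scene 0.65 [247. 268.] [744.7  47.3]
cream_jar scene 0.52 [204. 256.] [ 769.  -103.2]
glass top 0.67 [147. 284.] [367.1 428.3]
glass scene 0.83 [393. 226.] [349.5 434.4]
book top 0.67 [119. 233.] [514.6 516.7]
book scene 0.74 [406. 273.] [532.  520.5]
alarm_clock top 0.97 [173. 176.] [690.2 363.9]
alarm_clock top 0.38 [351. 227.] [ 541.5 -168.7]
alarm_clock scene 0.97 [344. 294.] [696.4 363.2]
glasses_case top 0.63 [443. 225.] [ 550.6 -445.1]
glasses_case scene 0.65 [161. 185.] [ 550.5 -443.6]
1.0 [150.49297257 657.98865875 226.56259181] [-8.25369492e-06  9.93690029e-01 -1.12161164e-01  1.82389047e-05]
```

View pics/top0.png

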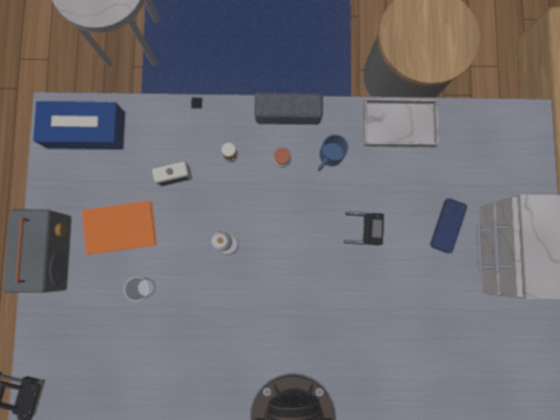

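View pics/scene0.png

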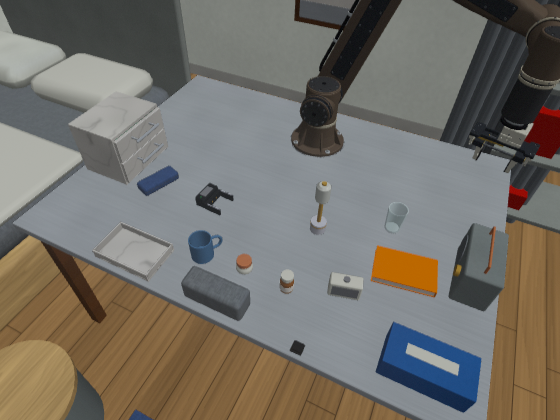

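The top view shows the lamp near (225,243) and the dock near (363,229), with its mouth towards the lamp. The straight corridor between them is free. Next I fit simple models of both to the masks.

```bash
cat > fit.py <<'E'
from h import *
from scipy.optimize import minimize
def circ(r,z):
    a=np.linspace(0,2*np.pi,24); return np.c_[r*np.cos(a),r*np.sin(a),0*a+z]
def cyl(r,a,b): return np.r_[circ(r,a),circ(r,b)]
def box(x0,x1,y0,y1,z1): return np.array([[x,y,z] for x in(x0,x1) for y in(y0,y1) for z in(0,z1)],float)
LAMP=[cyl(28,0,45),cyl(7,45,150),cyl(24,150,226)]
DOCK=[box(-28,28,38,46,30),box(-28,28,-46,-38,30),box(28,80,-46,46,44)]
S=4
def render(cam,parts,p):
    c,s=np.cos(p[2]),np.sin(p[2]); R=np.array([[c,-s,0],[s,c,0],[0,0,1]])
    m=np.zeros((420*S,560*S),np.uint8)
    for q in parts:
        w=q@R.T+[p[0],p[1],0]
        u=np.array([proj(cam,x) for x in w])
        h=cv2.convexHull(((u+.5)*S*16-8).round().astype(np.int32)); cv2.fillConvexPoly(m,h,1,shift=4)
    return cv2.resize(m.astype(np.float32),(560,420),interpolation=cv2.INTER_AREA)
def fit(parts,masks,p0,yaw):
    def cost(p):
        p=np.r_[p[:2],p[2]/100] if yaw else np.r_[p[:2],0]; t=0
        for c,m in masks.items():
            r=render(c,parts,p); t-=np.minimum(r,m).sum()/np.maximum(r,m).sum()
        return t/len(masks)
    n=3 if yaw else 2; x0=np.array(p0[:n],float)
    if yaw:x0[2]*=100
    sim=np.vstack([x0]+[x0+12*np.eye(n)[i] for i in range(n)])
    r=minimize(cost,x0,method="Nelder-Mead",options=dict(initial_simplex=sim,xatol=.2,fatol=1e-4,maxfev=120))
    x=r.x.copy()
    if yaw:x[2]/=100
    return x.round(3),-r.fun
def masks(n,cams=("top","scene"),near=None):
    o={}
    for c in cams:
        env.camera(c); l=env.outline_of(c,n)
        if near is not None: l=[r for r in l if np.hypot(*(np.array(r["at"])-proj(c,near)))<35]
        if l: o[c]=np.asarray(l[0]["mask"],np.float32); print(n,c,round(l[0]["confidence"],2),o[c].sum())
    return o
E
python3 - <<'E'
from fit import *
ml=masks("lamp",near=[482,186,60]);md=masks("dock",near=[535,-185,10])
for nm,P,m,p0,y in(("lamp",LAMP,ml,[482,186],0),("dock",DOCK,md,[535,-175,-1.55],1)):
    print(nm,"both",fit(P,m,p0,y))
    for c in m: print(nm,c,fit(P,{c:m[c]},p0,y))
E
```

```text
lamp top 0.69 443.0
lamp scene 0.71 632.0
dock top 0.94 641.0
dock scene 0.96 584.0Traceback (most recent call last):
  File "<stdin>", line 4, in <module>
  File "fit.py", line 27, in fit
    r=minimize(cost,x0,method="Nelder-Mead",options=dict(initial_simplex=sim,xatol=.2,fatol=1e-4,maxfev=120))
    res = _minimize_neldermead(fun, x0, args, callback, bounds=bounds,
                               **options)
    fxcc = func(xcc)
    fx = function(np.copy(x), *(wrapper_args + args))
  File "fit.py", line 22, in cost
    r=render(c,parts,p); t-=np.minimum(r,m).sum()/np.maximum(r,m).sum()
  File "fit.py", line 15, in render
    u=np.array([proj(cam,x) for x in w])
                ~~~~^^^^^^^
  File "h.py", line 10, in proj
    c=env.calibration(cam);K=np.array(c["camera_matrix"]);T=np.array(c["world_from_camera"])
ValueError: time passes only in moves, steps and waits
```

```bash
python3 - <<'E'
s=open("h.py").read()
s=s.replace("from rig import env\n","from rig import env\nfrom functools import lru_cache\n@lru_cache(None)\ndef cal(c): return env.calibration(c)\n").replace("c=env.calibration(cam)","c=cal(cam)")
open("h.py","w").write(s)
E
python3 - <<'E'
from fit import *
ml=masks("lamp",near=[482,186,60]);md=masks("dock",near=[535,-185,10])
for nm,P,m,p0,y in(("lamp",LAMP,ml,[482,186],0),("dock",DOCK,md,[535,-175,-1.55],1)):
    print(nm,"both",fit(P,m,p0,y))
    for c in m: print(nm,c,fit(P,{c:m[c]},p0,y))
s=env.observe();print(s["time_s"])
E
```

```text
lamp top 0.94 445.0
lamp scene 0.62 595.0
dock top 0.56 816.0
dock scene 0.75 600.0
lamp both (array([482.651, 190.938]), np.float64(0.8618313074111938))
lamp top (array([482.191, 190.93 ]), np.float64(0.9006218910217285))
lamp scene (array([485.032, 191.83 ]), np.float64(0.8295881748199463))
dock both (array([ 537.712, -176.704,   -1.629]), np.float64(0.911935567855835))
dock top (array([ 537.084, -175.943,   -1.625]), np.float64(0.92730313539505))
dock scene (array([ 538.323, -178.734,   -1.632]), np.float64(0.9099635481834412))
1.8
```

```bash
cat > plan.py <<'E'
from h import *
from scipy.spatial.transform import Rotation as Ro
YAW=-1.629; D=np.array([np.cos(YAW),np.sin(YAW),0]); C=np.array([537.7,-176.7,0]); N=np.array([-D[1],D[0],0])
def pose(th=35):
    z=D*np.sin(np.radians(th))-np.array([0,0,np.cos(np.radians(th))]); y=np.array([D[1],-D[0],0]); return Ro.from_matrix(np.c_[np.cross(y,z),y,z])
def dk(p): q=np.r_[p[:2],0]-C; return np.round([q@D,q@N],1)
def rel(p,th=35):
    s=env.observe(); w,x,y,z=s["tool_rot"]; R=Ro.from_quat([x,y,z,w])
    print("p",np.round(p,1),"turn",(R.inv()*pose(th)).as_rotvec(degrees=True).round(1),"shift m",(R.inv().apply(np.array(p)-s["position"])/1000).round(4))
def st():
    s=env.observe(); w,x,y,z=s["tool_rot"]; R=Ro.from_quat([x,y,z,w])
    print("t",s["time_s"],"pos",np.round(s["position"],1),"dock",dk(s["position"]),"F",np.round(s["force"],1),"w",s["gripper_width"],"q",np.round(s["q"],2),"err",np.degrees((R.inv()*pose()).magnitude()).round(1))
E
python3 - <<'E'
from plan import *
st(); rel([490,340,240])
E
```

```text
t 1.8 pos [150.5 658.  226.6] dock [-810.8 -435.1] F [0.6 0.2 0.4] w 87.58609650650916 q [ 1.63  0.36  0.01 -0.   -1.22 -0.29] err 86.5
p [490 340 240] turn [-24.5  29.   77.8] shift m [ 0.4019  0.2343 -0.0134]
```

>>> {"op": "apply_moves", "data": {"commands": [[[-24.5,29,77.8],[0.402,0.234,-0.013],0.34],[[-24.5,29,77.8],[0.402,0.234,-0.013],0.34],[[-24.5,29,77.8],[0.402,0.234,-0.013],0.34],[[-24.5,29,77.8],[0.402,0.234,-0.013],0.34],[[-24.5,29,77.8],[0.402,0.234,-0.013],0.34],[[-24.5,29,77.8],[0.402,0.234,-0.013],0.34],[[-24.5,29,77.8],[0.402,0.234,-0.013],0.34],[[-24.5,29,77.8],[0.402,0.234,-0.013],0.34],[[-24.5,29,77.8],[0.402,0.234,-0.013],0.34],[[-24.5,29,77.8],[0.402,0.234,-0.013],0.34],[[-24.5,29,77.8],[0.402,0.234,-0.013],0.34],[[-24.5,29,77.8],[0.402,0.234,-0.013],0.34]]}}

```text
time_s: 3.3
position: [489.6, 341.0, 240.2]
tool_rot: [-0.218, -0.655, 0.693, -0.206]
force: [-0.3, -0.2, 0.8]
gripper_width: 29.9
grasp_force: 0.0
```

Run:
```python
from plan import *
st(); rel([487,272,20]); cv2.imwrite("pics/s1.png",env.camera("scene")[:,:,::-1])
```

```text
t 3.3 pos [489.6 341.  240.2] dock [-514.   -78.1] F [-0.3 -0.2  0.8] w 29.935940815231355 q [ 1.09  0.51  0.03  0.24 -1.65 -1.2 ] err 0.1
p [487 272  20] turn [-0.1  0.1  0. ] shift m [-0.0695 -0.0011  0.22  ]
```

View pics/s1.png

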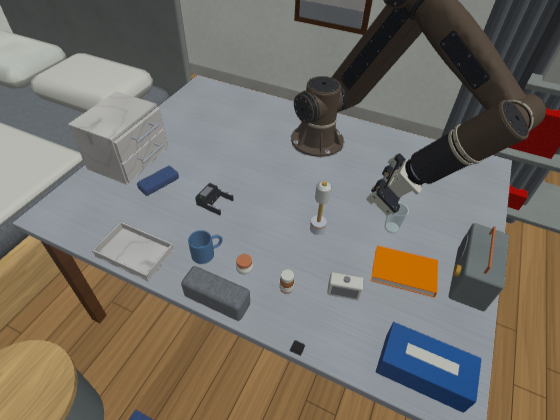

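The gripper is tilted with its body leaning away from the lamp at about (395,190), and the way down is clear. Now I descend.

>>> {"op": "apply_moves", "data": {"commands": [[[0,0,0],[-0.018,0,0.055],0.34],[[0,0,0],[-0.035,0,0.11],0.34],[[0,0,0],[-0.052,0,0.165],0.34],[[0,0,0],[-0.065,-0.001,0.205],0.34],[[0,0,0],[-0.0695,-0.001,0.22],0.34],[[0,0,0],[-0.0695,-0.001,0.22],0.34]]}}

```text
time_s: 4.1
position: [487.3, 271.3, 19.7]
tool_rot: [-0.219, -0.654, 0.694, -0.207]
force: [-0.1, 0.0, 1.9]
gripper_width: 29.6
grasp_force: 0.0
```

Run:
```python
from plan import *
st(); L=np.array([482.7,191,0]); print("lamp dock",dk(L)); 
U=np.array([0,0,20.])
rel(L-D*40+U); rel(L-D*30+U); rel(C-D*(100+30)+U)
```

```text
t 4.1 pos [487.3 271.3  19.7] dock [-444.3  -76.4] F [-0.1  0.   1.9] w 29.5583137309848 q [ 1.04  0.65 -0.31  0.29 -1.18 -1.29] err 0.0
lamp dock [-363.9  -76.3]
p [485.  230.9  20. ] turn [-0. -0. -0.] shift m [ 0.0333 -0.0001  0.0229]
p [484.4 220.9  20. ] turn [-0. -0. -0.] shift m [ 0.0415 -0.0001  0.0287]
p [545.3 -46.9  20. ] turn [-0. -0. -0.] shift m [ 0.2575 -0.0763  0.1802]
```

>>> {"op": "apply_moves", "data": {"commands": [[[0,0,0],[0.0115,0,0.008],0.34],[[0,0,0],[0.023,0,0.016],0.34],[[0,0,0],[0.033,0,0.023],0.34],[[0,0,0],[0.037,0,0.026],0.34],[[0,0,0],[0.041,0,0.0287],0.34],[[0,0,0],[0.045,0,0.0315],0.34],[[0,0,0],[0.049,0,0.0343],0.34],[[0,0,0],[0.053,0,0.0371],0.34],[[0,0,0],[0.053,0,0.0371],0.34]]}}

```text
time_s: 5.22
position: [483.3, 205.9, 19.5]
tool_rot: [-0.219, -0.654, 0.694, -0.206]
force: [0.2, 1.6, 1.4]
gripper_width: 29.8
grasp_force: 0.9
```

Run:
```python
from fit import *
from plan import *
st(); 
m=masks("lamp",near=[482,180,60]); x,f=fit(LAMP,m,[482,180],0); print(x,f,dk(x))
if 'top' in m: x,f=fit(LAMP,{'top':m['top']},[482,180],0); print(x,f,dk(x))
i=env.camera("scene")[130:270,260:460,::-1]; cv2.imwrite("pics/s2.png",cv2.resize(i,None,fx=4,fy=4,interpolation=2))
```

```text
t 5.225 pos [483.3 205.9  19.5] dock [-378.8  -76.6] F [0.2 1.6 1.4] w 29.771483208176633 q [ 0.99  0.59 -0.44  0.33 -1.1  -1.28] err 0.1
lamp top 0.67 417.0
lamp scene 0.58 565.0
[479.084 175.4  ] 0.8364839553833008 [-348.1  -79. ]
[479.077 175.927] 0.8831082582473755 [-348.6  -79. ]
```

View pics/s2.png

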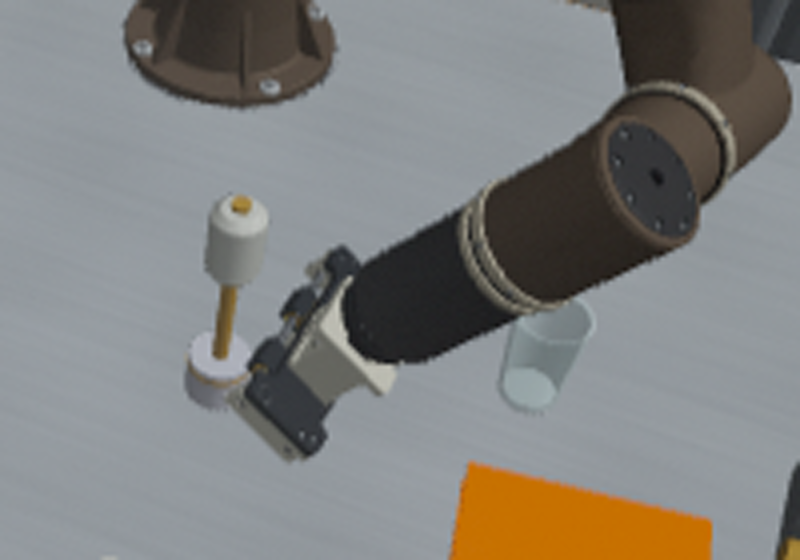

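The foot sits snug in the two fingertips at crop (235,385), and the gripper is well clear of the shade. Now I push diagonally.

>>> {"op": "apply_moves", "data": {"commands": [[[0,0,0],[0.0082,-0.0032,0.0057],0.34],[[0,0,0],[0.0164,-0.0064,0.0115],0.34],[[0,0,0],[0.0246,-0.0096,0.0172],0.34],[[0,0,0],[0.0328,-0.0128,0.0229],0.34],[[0,0,0],[0.041,-0.016,0.0287],0.34],[[0,0,0],[0.0492,-0.0192,0.0344],0.34],[[0,0,0],[0.0573,-0.0224,0.0401],0.34],[[0,0,0],[0.0655,-0.0256,0.0459],0.34],[[0,0,0],[0.0737,-0.0288,0.0516],0.34],[[0,0,0],[0.0819,-0.032,0.0574],0.34],[[0,0,0],[0.0901,-0.0352,0.0631],0.34],[[0,0,0],[0.0983,-0.0384,0.0688],0.34]]}}

```text
time_s: 6.98
position: [514.9, 83.8, 19.5]
tool_rot: [-0.219, -0.654, 0.694, -0.206]
force: [-0.6, 2.3, -0.2]
gripper_width: 29.4
grasp_force: 1.2
```

Run:
```python
from fit import *
from plan import *
st(); p=C-D*230-N*40
m=masks("lamp",near=[p[0],p[1],60]); x,f=fit(LAMP,m,p[:2],0); print(x,f,dk(x))
```

```text
t 6.975 pos [514.9  83.8  19.5] dock [-258.7  -37.9] F [-0.6  2.3 -0.2] w 29.415921327164334 q [ 0.8   0.54 -0.6   0.47 -0.97 -1.24] err 0.0
lamp scene 0.96 522.0
[509.047  50.403] 0.7429060339927673 [-225.1  -41.8]
```

>>> {"op": "apply_moves", "data": {"commands": [[[0,0,0],[0.0082,-0.0033,0.0057],0.34],[[0,0,0],[0.0164,-0.0066,0.0115],0.34],[[0,0,0],[0.0246,-0.0099,0.0172],0.34],[[0,0,0],[0.0328,-0.0132,0.0229],0.34],[[0,0,0],[0.041,-0.0165,0.0287],0.34],[[0,0,0],[0.0492,-0.0198,0.0344],0.34],[[0,0,0],[0.0573,-0.0231,0.0401],0.34],[[0,0,0],[0.0655,-0.0264,0.0459],0.34],[[0,0,0],[0.0737,-0.0297,0.0516],0.34],[[0,0,0],[0.0819,-0.033,0.0574],0.34],[[0,0,0],[0.0901,-0.0363,0.0631],0.34],[[0,0,0],[0.0965,-0.0388,0.0676],0.34]]}}

```text
time_s: 8.68
position: [546.7, -36.1, 19.5]
tool_rot: [-0.219, -0.654, 0.694, -0.206]
force: [-0.2, 3.0, 0.1]
gripper_width: 29.8
grasp_force: 1.3
```

Run:
```python
from fit import *
from plan import *
st(); p=C-D*110
m=masks("lamp",near=[p[0],p[1],60])
for c in m: x,f=fit(LAMP,{c:m[c]},p[:2],0); print(c,x,f,dk(x))
i=env.camera("top")[170:310,230:430,::-1]; cv2.imwrite("pics/t3.png",cv2.resize(i,None,fx=4,fy=4,interpolation=2))
```

```text
t 8.675 pos [546.7 -36.1  19.5] dock [-140.8    0.8] F [-0.2  3.   0.1] w 29.844560225789355 q [ 0.57  0.51 -0.7   0.65 -0.87 -1.19] err 0.0
lamp top 0.89 479.0
lamp scene 0.97 437.0
top [541.812 -63.055] 0.9222709536552429 [-113.7   -2.5]
scene [543.242 -67.914] 0.6430613398551941 [-108.9   -0.8]
```

View pics/t3.png

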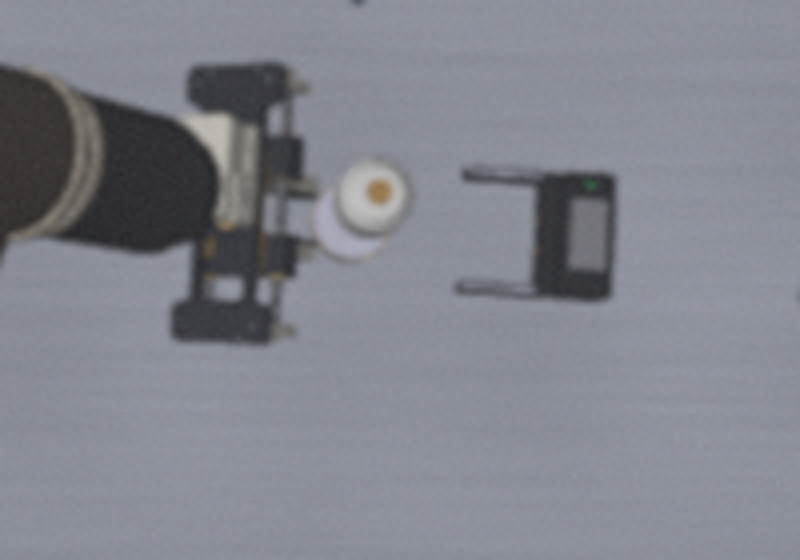

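The foot's near edge sits between the fingertips at crop (315,225), and the dock mouth is centred on it at (460,232). I narrow the fingers so they clear the dock walls, then push straight.

>>> {"op": "apply_moves", "data": {"commands": [[[0,0,0],[0,0,0],0.18],[[0,0,0],[0,0,0],0.18],[[0,0,0],[0.0082,-0.001,0.0057],0.18],[[0,0,0],[0.0164,-0.001,0.0115],0.18],[[0,0,0],[0.0246,-0.001,0.0172],0.18],[[0,0,0],[0.0328,-0.001,0.0229],0.18],[[0,0,0],[0.041,-0.001,0.0287],0.18],[[0,0,0],[0.0492,-0.001,0.0344],0.18],[[0,0,0],[0.0573,-0.001,0.0401],0.18],[[0,0,0],[0.0655,-0.001,0.0459],0.18],[[0,0,0],[0.0655,-0.001,0.0459],0.18]]}}

```text
time_s: 10.3
position: [542.3, -116.5, 19.6]
tool_rot: [-0.219, -0.654, 0.694, -0.206]
force: [0.1, -0.4, 0.2]
gripper_width: 15.6
grasp_force: 0.0
```

Run:
```python
from fit import *
from plan import *
st(); p=C-D*28
m=masks("lamp",near=[p[0],p[1],60])
for c in m: x,f=fit(LAMP,{c:m[c]},p[:2],0); print(c,x,f,dk(x))
i=env.camera("top")[170:310,260:460,::-1]; cv2.imwrite("pics/t4.png",cv2.resize(i,None,fx=4,fy=4,interpolation=2))
```

```text
t 10.3 pos [ 542.3 -116.5   19.6] dock [-60.3   1.1] F [ 0.1 -0.4  0.2] w 15.606403211785274 q [ 0.42  0.48 -0.79  0.8  -0.79 -1.19] err 0.1
lamp top 0.61 527.0
lamp scene 0.97 410.0
top [ 536.401 -145.779] 0.898372232913971 [-30.8  -3.1]
scene [ 538.806 -150.688] 0.6131462454795837 [-26.   -0.4]
```

View pics/t4.png

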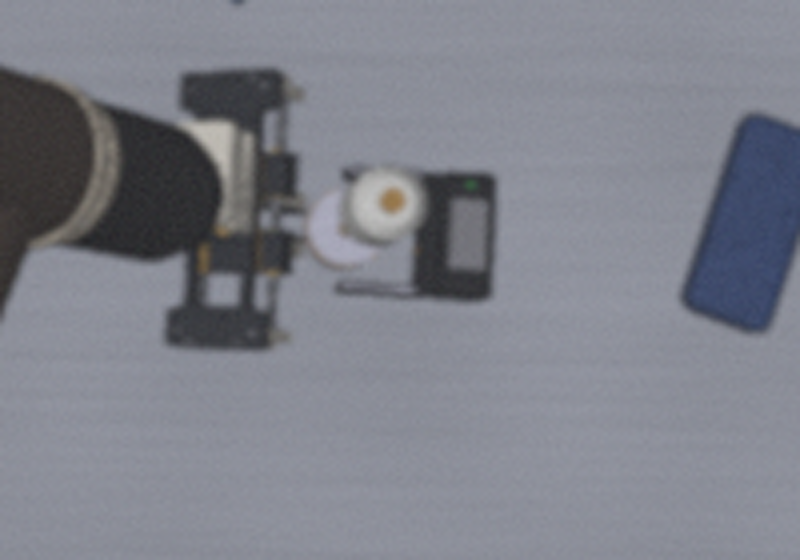

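The foot has entered the mouth and is centred between the walls, at crop (345,228). I continue gently.

>>> {"op": "apply_moves", "data": {"commands": [[[0,0,0],[0.0041,0,0.0029],0.18],[[0,0,0],[0.0082,0,0.0057],0.18],[[0,0,0],[0.0123,0,0.0086],0.18],[[0,0,0],[0.0155,0,0.0109],0.18],[[0,0,0],[0.0172,0,0.012],0.18],[[0,0,0],[0.0188,0,0.0132],0.18]]}}

```text
time_s: 11.3
position: [541.6, -138.4, 19.4]
tool_rot: [-0.219, -0.654, 0.694, -0.206]
force: [0.9, 3.1, -0.9]
gripper_width: 15.4
grasp_force: 1.2
```

>>> {"op": "apply_moves", "data": {"commands": [[[0,0,0],[0.0008,0,0.0006],0.18],[[0,0,0],[0.0016,0,0.0011],0.18]]}}

```text
time_s: 11.55
position: [541.5, -140.2, 19.5]
tool_rot: [-0.219, -0.654, 0.694, -0.206]
force: [0.6, 2.3, -0.5]
gripper_width: 16.0
grasp_force: 1.1
```

>>> {"op": "apply_moves", "data": {"commands": [[[0,0,0],[0.0008,0,0.0006],0.18],[[0,0,0],[0.0016,0,0.0011],0.18]]}}

```text
time_s: 11.8
position: [541.4, -142.1, 19.5]
tool_rot: [-0.219, -0.654, 0.694, -0.206]
force: [0.3, 2.3, 0.4]
gripper_width: 15.6
grasp_force: 1.1
```

Run:
```python
from fit import *
from plan import *
st(); p=C-D*4
m=masks("lamp",near=[p[0],p[1],60])
for c in m: x,f=fit(LAMP,{c:m[c]},p[:2],0); print(c,x,f,dk(x))
```

```text
t 11.8 pos [ 541.4 -142.1   19.5] dock [-34.7   1.7] F [0.3 2.3 0.4] w 15.600734482297888 q [ 0.36  0.48 -0.81  0.86 -0.76 -1.19] err 0.0
lamp top 0.88 583.0
lamp scene 0.64 408.0
top [ 535.725 -171.239] 0.9257350564002991 [-5.3 -2.3]
scene [ 535.205 -177.039] 0.6131753325462341 [ 0.5 -2.5]
```

Still sliding at about 2.3 N, so the foot is not at the wall yet. I'll take millimetre steps until the force rises.

>>> {"op": "apply_moves", "data": {"commands": [[[0,0,0],[0.0008,0,0.0006],0.18],[[0,0,0],[0.0008,0,0.0006],0.18]]}}

```text
time_s: 12.25
position: [541.2, -143.2, 19.5]
tool_rot: [-0.219, -0.654, 0.694, -0.206]
force: [0.6, 2.6, 0.7]
gripper_width: 16.0
grasp_force: 1.0
```

>>> {"op": "apply_moves", "data": {"commands": [[[0,0,0],[0.0008,0,0.0006],0.18],[[0,0,0],[0.0008,0,0.0006],0.18]]}}

```text
time_s: 12.5
position: [541.2, -144.2, 19.5]
tool_rot: [-0.219, -0.654, 0.694, -0.206]
force: [0.2, 2.1, -0.4]
gripper_width: 15.5
grasp_force: 1.0
```

>>> {"op": "apply_moves", "data": {"commands": [[[0,0,0],[0.0008,0,0.0006],0.18],[[0,0,0],[0.0008,0,0.0006],0.18]]}}

```text
time_s: 12.75
position: [541.2, -145.1, 19.4]
tool_rot: [-0.218, -0.654, 0.694, -0.206]
force: [0.3, 4.0, 0.3]
gripper_width: 16.1
grasp_force: 1.5
```

>>> {"op": "apply_moves", "data": {"commands": [[[0,0,0],[0.0008,0,0.0006],0.18],[[0,0,0],[0.0008,0,0.0006],0.18]]}}

```text
time_s: 13.0
position: [541.6, -145.5, 19.3]
tool_rot: [-0.218, -0.655, 0.694, -0.206]
force: [-1.0, 7.5, 1.2]
gripper_width: 15.8
grasp_force: 3.3
```

The force has risen to 7.5 N, which means the foot is on the back wall. I back off and check.

>>> {"op": "apply_moves", "data": {"commands": [[[0,0,0],[-0.004,0,-0.003],0.18],[[0,0,0],[-0.016,0,-0.0115],0.18],[[0,0,0],[-0.041,0,-0.0287],0.18],[[0,0,0],[-0.074,0,-0.0516],0.18],[[0,0,0],[-0.106,0,-0.075],0.18],[[0,0,0],[-0.12,0,-0.11],0.18],[[0,0,0],[-0.12,0,-0.15],0.18],[[0,0,0],[-0.12,0,-0.15],0.18]]}}

```text
time_s: 14.0
position: [553.3, 41.4, 75.0]
tool_rot: [-0.216, -0.655, 0.694, -0.207]
force: [0.7, -0.1, -0.4]
gripper_width: 15.9
grasp_force: 0.0
```

Run:
```python
from fit import *
from plan import *
st(); p=C
m=masks("lamp",near=[p[0],p[1],60])
for c in m: x,f=fit(LAMP,{c:m[c]},p[:2],0); print(c,x,f,dk(x))
a=env.camera("top")[180:280,300:430,::-1];b=env.camera("scene")[130:230,150:280,::-1]
cv2.imwrite("pics/f5.png",cv2.resize(np.vstack([a,b]),None,fx=3,fy=3,interpolation=2))
```

```text
t 14.0 pos [553.3  41.4  75. ] dock [-218.7    2.9] F [ 0.7 -0.1 -0.4] w 15.933301453592184 q [ 0.7   0.48 -0.55  0.5  -1.05 -1.12] err 0.3
lamp top 0.73 569.0
lamp scene 0.76 586.0
top [ 536.582 -172.479] 0.9295082092285156 [-4.1 -1.4]
scene [ 537.844 -178.723] 0.8559298515319824 [2.  0.3]
```

View pics/f5.png

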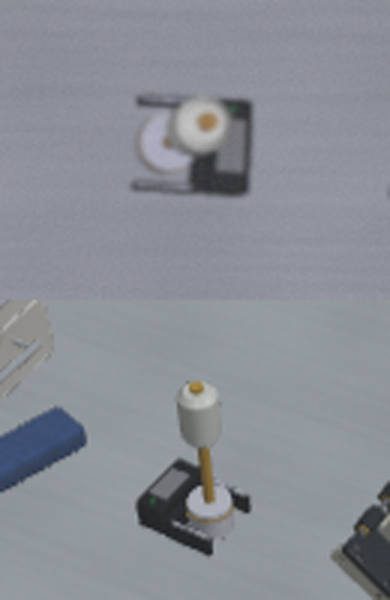

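The lamp stands upright in the dock with its foot against the back wall, and the gripper is clear of it. I hand the job in.

```bash
python3 -c "
from rig import env
print(env.job_done())"
```

```text
the job is handed in; nothing more can be done
None
```

I pushed the lamp upright into the dock until the wrist force rose to 7.5 N, backed the gripper off and handed the job in; camera fits put its foot within about 4 mm of the back wall and 2 mm of centre, but no verdict came back.

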